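# Bring the sugar shaker round to the carousel's opening and hold it there

### The job

The barista needs the sugar shaker, the short jar with the narrow domed cap, from the topping carousel, but the wooden serving paddle has been left leaning across the opening in the carousel's wire guard. First, before turning anything, move the paddle: stand it on its lower edge, leaning squarely and centred against the front of the steel napkin dispenser, and let go of it. Then, without touching any jar, turn the carousel by the wooden bar on top of its column until the sugar shaker stands in the middle of the opening, and finish with the bar still gripped, holding the turntable still so that the barista can lift the shaker out; leave the dispenser, shot glass, tamper and teaspoon where they are.

Things in the scene. Friction and masses are not known exactly. Their poses are not given: they have to be found in the camera images.
- carousel: Fixed part of the topping carousel: black foot and steel wire guard, radius 104 mm (6 mm wires, top rail 82 mm above the worktop). Origin on the turning axis at worktop level, z up. The guard is open only at the front, the -x side of this frame: 28 degrees to either side of -x, 98 mm between its end posts; the paddle leans on those posts at the start.
- turntable (a joint): Angle of the turntable about the carousel's vertical axis (rad, growing anticlockwise from above). Turns freely either way, friction 0.03 N m, damping 0.05 N m s, stays where left. At 0 the length of the wooden bar lies along x of carousel. The jars stand loose on the tray and ride round with it; jerks make them rock.
- grip_bar (a point): Centre of the dark wooden bar on top of the turntable's column, on the turning axis, 165 mm above the worktop. The bar is 62 mm long, 14 mm thick and 28 mm high (z 151 to 179 mm); x axis along its length, y across its thickness. Grip it from above across the 14 mm.
- sugar_shaker: The wanted jar: sugar shaker, 44 mm in diameter, 90 mm high (the shortest), with a narrow pale domed cap. Loose, stands upright on the tray 18 mm above the worktop, about 54 mm from the turning axis; starts at the left, right or back of the tray. Origin at the centre of its underside.
- jar_front: Another jar, 44 mm in diameter and 96 mm high with a wide flat dark-edged screw cap; stands behind the opening at the start. Origin at the centre of its underside.
- jar_b: Another jar, 44 mm in diameter and 105 mm high with a wide flat dark-edged screw cap. Origin at the centre of its underside.
- jar_c: Another jar like jar_front, 44 mm in diameter, 96 mm high, wide flat dark-edged screw cap. Origin at the centre of its underside.
- paddle: Loose pale wooden serving paddle, 0.16 kg, 12 mm thick: blade 130 mm wide, 108 mm high, handle 28 mm wide up to 170 mm overall. Origin mid lower edge, mid thickness; z up the handle, y across the width, x through the thickness. Starts standing on its lower edge before the opening, leaning about 0.22 rad, top towards the carousel's axis, +x side on the guard.
- paddle_grip (a point): Point on the middle of the paddle's handle, 145 mm up from its lower edge; the handle runs from 108 to 170 mm and can be gripped across its 28 mm width (local y) from above.
- napkin_dispenser: Loose steel napkin dispenser, 1.6 kg, 50 mm deep (x), 120 mm wide (y), 100 mm high, standing just in front of the coffee machine (its front panel at world x = 0.574 m, 124 mm high; keep the gripper clear of it). Origin at the centre of its underside; its front, with the napkin window, is the broad face on its -x side, 25 mm from the origin.
- shot_glass: Bystander: empty shot glass, 49 mm in diameter, 62 mm high. Origin at the centre of its underside.
- tamper: Bystander: coffee tamper with wooden handle, 58 mm in diameter, 86 mm high. Origin at the centre of its underside.
- teaspoon: Bystander: teaspoon lying flat, 130 mm long (its x axis), 27 mm wide, 11 mm high. Origin at the centre of its underside.
Not all that is in view belongs to the job. What is shaped like the sugar_shaker but green or yellow is not meant.

How it is judged:
By the outcome, as a careful person would: the job done as asked, in the order asked, and still so for the second after the job is handed in, while the arm keeps its last pose, push and grip.
It also fails if it takes over 72 s, if anything falls off the work surface, if the arm or the gripper's body presses on something with over 40 N, if the wrist force passes 120 N, or if a joint passes its speed limit or range.

### The arm

A 6-joint arm with a two-finger parallel gripper is mounted at the origin on a cart in front of the work surface, level with it; the furniture and walls round the work are solid. World frame = base frame: x ahead of the robot, y to its left, z up, the work surface at z = 0. Lengths are in mm, angles in rad, forces in N, time in s.
With the tool pointing down it reaches from about 275 to 975 mm from the base axis. Payload 8.4 kg.
Tool frame: the origin (TCP) lies between the finger pads, 19 mm behind the fingertips; this is the grasp point; z points along the fingers, y is the line along which they close (so a half turn about z gives the same grasp; the last joint's range is limited). The gripper opens to 92 mm and grips with 3 to 60 N. Pads are 20 mm wide; open, the fingers measure 128 mm over their backs; the gripper's body (75 mm by 189 mm) begins 69 mm behind the grasp point.
Start: joints at [-1.216, 0.353, 1.633, -0, 1.155, -0.002], TCP at [218.297, -585.64, 233.283] pointing down, gripper open.
Joint ranges: [-2.63, 2.63], [-0.92, 2.1], [0.06, 2.66], [-1.3, 4.44], [0, 2.69], [-3.02, 3.02]. Speed limits (rad/s): [2.22, 2.22, 2.79, 3.14, 3.14, 3.14].

### API

Orientations are given as a rotation vector (axis times angle).
In Python, from cell import bot, cams gives the robot as it stands.
- The arm moves only by the tool play_rows, never from a script. Its argument "motion" is a list that holds one entry, the list of rows, each a list of 7 numbers: the shift along the tool's x, y, z in m, then the turn, a rotation vector about the tool's x, y, z in degrees, then the gripper command: -1 is fully open, 1 is shut, values between are in proportion. In form: [[[dx, dy, dz, wx, wy, wz, jaw], ...]]. A call has exactly 10 rows; each row is the pose to reach, as a shift and turn from the pose commanded when the call began, along the tool's axes at that moment; what a row does not reach only later rows make up. A row lasts 1/12 s, in which the tool goes at most 41.7 mm and 7.16 degrees, less where a joint would pass 70% of its speed; a pose out of reach is approached as far as the arm can. A call with a gripper value outside its range is refused whole. The fingers move at their own pace and stop on an object; the grip force is fixed at half the most. Time passes only in rows, so rows that repeat a pose let the fingers close, or fill a call up. It gives the time, the measured TCP pose, the force, the opening and the grip force at its end, in the units of the state.
- bot.get_obs(): the state, without advancing time (a new reading comes with each control period).
- cams.grab_frame(name): name is "scene" or "top" or "wrist"; returns the picture (480x640x3 uint8, blue, green, red); there is no depth.
- cams.get_calibration(name): a dict with "fov_y" (degrees; the focal length in pixels is half the picture's height over the tangent of half this angle, whatever the lens; pixels are square), "cx", "cy" (the principal point, pixels), "pose" (4x4, takes a point from camera to world coordinates); the wrist camera has in their place "T_tool_cam" (4x4, takes a point from camera to tool coordinates, whose origin is the TCP and whose axes are the flange's). Camera axes: x right, y down, z forward; pixel columns grow to the right and rows downward; lengths in mm; the calibration is good to about 2 mm. A picture is of the moment at which its call begins: read the wrist's pose just before it. get_calibration takes no time and is no camera call.
- bot.finish_job(): hands the job in; it is judged then, once.
Trained networks look in the newest picture that a camera, given by its name, has taken for a name from the list of things; names that differ only in an ending like _2 or _b are one class to them, and where a whole thing is asked for, a point or a joint stands for the part that bears it (a point fixed in the world has none). Each returns a list of dicts, best first, with "conf" (0 to 1); they miss things now and then, are a little off and sometimes report something else, mostly with a low value. They report only what shows in the picture. A call takes as long as a camera call. They do not tell look-alikes from the thing itself.
- cams.boxes_of(camera, query): "box" ([centre column, centre row, width, height] in pixels, round what is visible of it).
- cams.masks_of(camera, query): "region" (480x640 bool, what is visible of it) and "box" ([centre column, centre row, width, height] in pixels, round what is visible of it).
- cams.tip_of(camera, query): "at" ([column, row] in pixels: a listed point, or the origin of a listed thing).
The state is a dict: "time_s": time; "joints": joint angles; "joint_velocities": joint speeds; "joint_efforts": joint torques, N m; "eef_pos": TCP position; "tcp_rot": TCP orientation; "wrist_force": force on the tool from outside, world axes, zero at the start; "moment": the same for the moment, N m; "opening": opening from 0.0 (shut) to 1.0 (fully open); "finger_force": force on a finger pad.
Only numpy, scipy, OpenCV 4.12 (cv2) and the standard library are available. Lean on these libraries where they do the work, as an engineer would, in place of code of your own. Each camera call takes 0.05 s, during which the arm holds its last target. There are 200 camera calls.

## Working session

There is one attempt and no reset: what is moved stays moved. The work goes in short steps, Python scripts to look and compute and a tool call to move; the robot and the scene stay as the last step left them, time stands still between calls to the robot, and variables do not carry over. Pictures are saved under pics/ and viewed, at most 10 in all, crops included, and the job is handed in when it is done.

Besides the shell and the picture viewer there is one more tool, called after ">>>" as name(argument=value, ...), one argument or row to a line, values as JSON. play_rows: Moves the arm, as the interface text tells. Its arguments: {"type":"object","properties":{"motion":{"type":"array","items":{"type":"array","items":{"type":"array","items":{"type":"number"}}}}},"required":["motion"]}

```bash
mkdir -p pics; ls; cat > h.py <<'E'
import numpy as np, cv2
from scipy.spatial.transform import Rotation as R
from cell import bot, cams
def ray(cam,px,o=None):
    c=cams.get_calibration(cam); f=240/np.tan(np.radians(c["fov_y"])/2)
    T=np.array(c["pose"]) if "pose" in c else tool(o)@np.array(c["T_tool_cam"])
    d=T[:3,:3]@np.array([(px[0]-c["cx"])/f,(px[1]-c["cy"])/f,1]); return T[:3,3],d
def tool(o):
    T=np.eye(4);T[:3,:3]=R.from_rotvec(o["tcp_rot"]).as_matrix();T[:3,3]=o["eef_pos"];return T
def atz(cam,px,z,o=None):
    p,d=ray(cam,px,o); return p+d*(z-p[2])/d[2]
def proj(cam,P,o=None):
    c=cams.get_calibration(cam); f=240/np.tan(np.radians(c["fov_y"])/2)
    T=np.array(c["pose"]) if "pose" in c else tool(o)@np.array(c["T_tool_cam"])
    q=np.linalg.inv(T)@np.append(P,1); return np.array([c["cx"]+f*q[0]/q[2],c["cy"]+f*q[1]/q[2]])
E
python3 - <<'E'
from h import *
o=bot.get_obs(); print(o["eef_pos"],o["tcp_rot"],o["time_s"])
a=cams.grab_frame("scene");b=cams.grab_frame("top")
cv2.imwrite("pics/s.png",a);cv2.imwrite("pics/t.png",b)
for cam in("scene","top"):
    c=cams.get_calibration(cam);print(cam,c["fov_y"],c["cx"],c["cy"],np.round(c["pose"],3).tolist())
    for q in["carousel","grip_bar","sugar_shaker","jar_b","paddle","paddle_grip","napkin_dispenser","shot_glass","tamper","teaspoon"]:
        print(q,[(np.round(d["at"]).tolist(),round(d["conf"],2)) for d in cams.tip_of(cam,q)][:5])
E
```

```text
pics
[ 218.13759896 -585.16677438  232.55455344] [-3.09033897e+00 -5.57205012e-01  3.57957503e-04] 0.0
scene 52.69894768356023 321.3477224155339 242.80214066674006 [[-0.783, -0.291, 0.549, -82.66], [-0.621, 0.374, -0.688, 911.729], [-0.005, -0.88, -0.474, 752.464], [0.0, 0.0, 0.0, 1.0]]
carousel [([258.0, 341.0], 0.88), ([308.0, 351.0], 0.29)]
grip_bar [([253.0, 284.0], 0.61)]
sugar_shaker [([201.0, 319.0], 0.91), ([232.0, 295.0], 0.85), ([268.0, 326.0], 0.66)]
jar_b [([232.0, 335.0], 0.88), ([250.0, 351.0], 0.64), ([428.0, 244.0], 0.34)]
paddle [([306.0, 353.0], 0.75)]
paddle_grip [([291.0, 299.0], 0.94)]
napkin_dispenser [([383.0, 278.0], 0.81), ([230.0, 333.0], 0.59)]
shot_glass [([329.0, 308.0], 0.75), ([265.0, 324.0], 0.16)]
tamper [([403.0, 251.0], 0.6)]
teaspoon [([426.0, 245.0], 0.65)]
top 56.51276610028582 314.82300466797784 235.84317285570555 [[-0.028, -0.995, 0.097, 537.308], [-1.0, 0.029, 0.009, -17.775], [-0.012, -0.097, -0.995, 1148.343], [0.0, 0.0, 0.0, 1.0]]
carousel [([194.0, 258.0], 0.96), ([204.0, 276.0], 0.17)]
grip_bar [([175.0, 257.0], 0.73)]
sugar_shaker [([192.0, 182.0], 0.88), ([213.0, 254.0], 0.56), ([232.0, 185.0], 0.53)]
jar_b [([180.0, 238.0], 0.8), ([175.0, 268.0], 0.6)]
paddle [([211.0, 303.0], 0.86)]
paddle_grip [([190.0, 293.0], 0.89), ([466.0, 281.0], 0.73)]
napkin_dispenser [([195.0, 256.0], 0.72), ([363.0, 283.0], 0.66)]
shot_glass [([278.0, 278.0], 0.71), ([212.0, 301.0], 0.3)]
tamper []
teaspoon [([465.0, 281.0], 0.64)]
```

View pics/s.png

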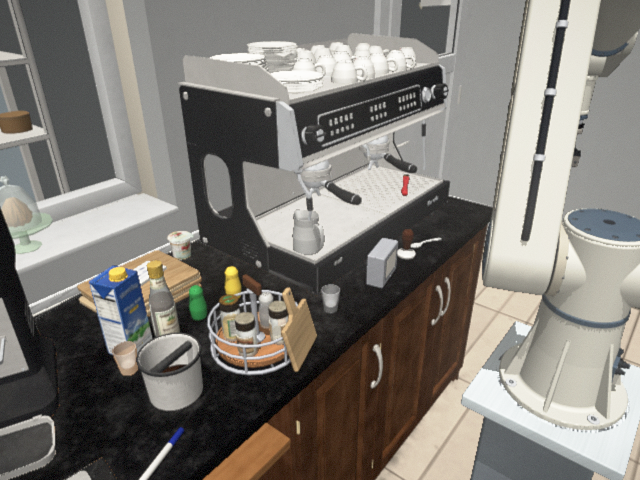

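View pics/t.png

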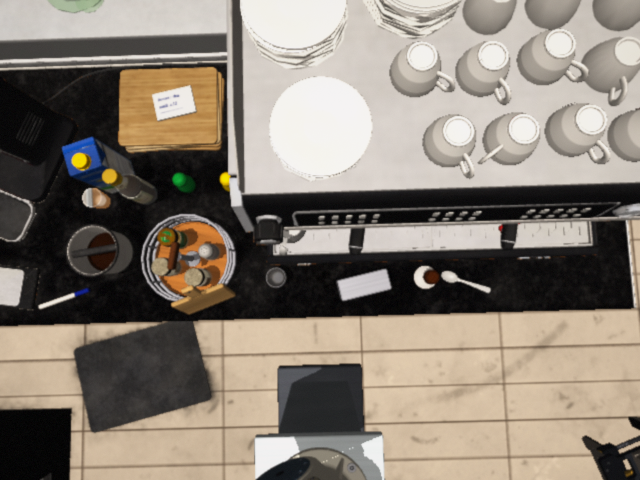

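The scene view shows the paddle at about (298,330), the carousel at (250,330), the dispenser at (382,262), the shot glass at (331,298), and the tamper and spoon near (410,245).

Shaker candidates: pale-capped jar in the carousel at scene (266,305) / top (206,250); green one at scene (197,303) / top (182,182); yellow one at scene (232,280) / top (226,181). By the description it is the pale one in the carousel. I'll check it in a close crop.

```bash
python3 - <<'E'
from h import *
a=cv2.imread("pics/s.png");b=cv2.imread("pics/t.png")
A=cv2.resize(a[260:380,190:330],None,fx=2.85,fy=2.85,interpolation=3)
B=cv2.resize(b[205:325,135:245],None,fx=3.6,fy=3.6,interpolation=3)
H=min(A.shape[0],B.shape[0]);cv2.imwrite("pics/c.png",np.hstack([A[:H],B[:H]])[:600,:800]); print(A.shape,B.shape)
for n,u,z in[("axis foot",(194,258),0),("bar",(175,257),165),("shaker",(206,250),100),("paddle",(211,303),0),("pgrip",(190,293),140),("disp",(363,285),100),("carousel ctr",(189,257),82)]: print(n,atz("top",u,z).round(0))
for n,u,z in[("axis foot",(258,341),0),("bar",(253,284),165),("paddle",(306,353),0),("pgrip",(291,299),140),("disp",(383,278),0)]: print(n,atz("scene",u,z).round(0))
for cam,im in(("top",b),("scene",a)):
    cams.grab_frame(cam)
    for q in("napkin_dispenser","paddle"):
        for m in cams.masks_of(cam,q)[:2]:
            r=m["region"].astype(np.uint8);cs=max(cv2.findContours(r,0,2)[0],key=cv2.contourArea)
            print(cam,q,round(m["conf"],2),m["box"],cv2.minAreaRect(cs),cv2.approxPolyDP(cs,3,True)[:,0].tolist())
E
```

```text
(342, 399, 3) (432, 396, 3)
axis foot [601. 306.   0.]
bar [595. 302. 165.]
shaker [613. 250. 100.]
paddle [485. 263.   0.]
pgrip [515. 276. 140.]
disp [ 521. -117.  100.]
carousel ctr [599. 295.  82.]
axis foot [601. 299.   0.]
bar [597. 303. 165.]
paddle [483. 261.   0.]
pgrip [517. 268. 140.]
disp [ 515. -121.    0.]
top napkin_dispenser 0.83 [365.1, 284.1, 52.9, 31.5] ((362.7888488769531, 284.07073974609375), (21.497243881225586, 51.238792419433594), 77.19573211669922) [[386, 271], [338, 280], [340, 297], [388, 288]]
top napkin_dispenser 0.74 [187.9, 255.9, 92.4, 87.1] ((186.02203369140625, 253.91116333007812), (81.40286254882812, 94.84712982177734), 71.91655731201172) [[196, 214], [165, 219], [148, 234], [142, 246], [145, 281], [168, 299], [182, 296], [180, 289], [186, 285], [183, 275], [191, 267], [206, 268], [212, 275], [207, 285], [198, 288], [225, 284], [233, 270], [234, 249], [227, 233]]
top paddle 0.72 [204.8, 296.7, 62.1, 31.4] ((201.12081909179688, 294.4371032714844), (27.074560165405273, 63.80570983886719), 68.83873748779297) [[235, 294], [222, 282], [206, 289], [188, 285], [181, 289], [186, 295], [171, 305], [190, 313]]
top paddle 0.59 [167.8, 266.9, 30.5, 16.4] ((166.0, 266.0), (18.0, 30.0), 90.0) [[152, 261], [151, 269], [158, 275], [175, 275], [181, 268], [178, 261], [173, 270], [168, 269], [165, 257]]
scene napkin_dispenser 0.74 [382.0, 264.6, 34.3, 46.5] ((381.3448486328125, 262.8620910644531), (29.398101806640625, 50.49165725708008), 4.763641834259033) [[396, 240], [382, 238], [368, 254], [368, 285], [381, 288], [394, 271]]
scene paddle 0.18 [266.8, 310.2, 17.1, 38.0] ((265.2698974609375, 309.45135498046875), (14.168547630310059, 35.32158660888672), 3.8140745162963867) [[264, 292], [259, 297], [260, 324], [268, 327], [268, 304], [273, 297]]
scene paddle 0.16 [406.9, 241.7, 19.8, 29.2] ((406.5, 243.5), (29.0, 17.0), 90.0) [[404, 229], [398, 255], [410, 258], [415, 254], [410, 248], [413, 232]]
```

View pics/c.png

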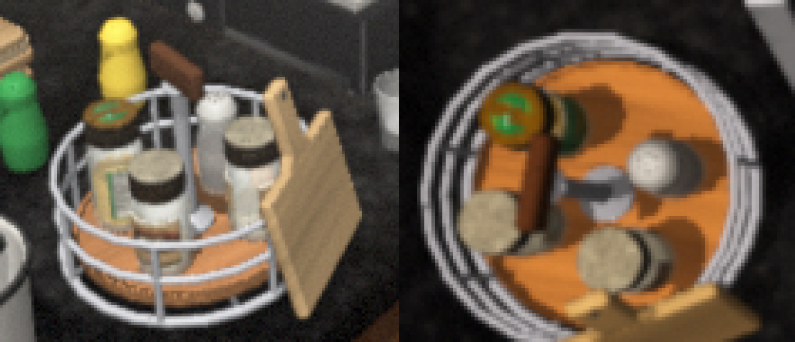

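The crop confirms it: the white domed shaker stands in the carousel at top (207,251), on the right of the tray. Two wide-capped jars and a taller green-lidded one share the tray. The dark bar runs from top (176,244) to (171,269). Next I'll compute a viewing pose for the wrist camera.

```bash
cat >> h.py <<'E'
def delta(p,yaw,tilt=0,o=None):
    """tool-frame shift (m) and turn (deg) to a downward pose: p mm, tool x at yaw deg, then tilt rad about world horizontal axis perpendicular to yaw (+: wrist leans to +x side)"""
    o=o or bot.get_obs(); T=tool(o)
    G=(R.from_euler('z',yaw,degrees=True)*R.from_euler('y',tilt)*R.from_euler('x',180,degrees=True)).as_matrix()
    s=T[:3,:3].T@(np.array(p)-T[:3,3])/1000; w=R.from_matrix(T[:3,:3].T@G).as_rotvec(degrees=True)
    print("d",s.round(4),w.round(2),"dist",round(np.linalg.norm(s)*1000),"t",o["time_s"])
E
python3 - <<'E'
from h import *
c=cams.get_calibration("wrist");print(c["fov_y"],np.round(c["T_tool_cam"],3).tolist())
for u in [(190,313),(235,294)]: print(atz("top",u,0))
for u in [(175.6,243.9),(170.6,268.9)]: print("bar",atz("top",u,179))
for u in [(338,280),(386,271),(340,297),(388,288)]: print("disp",atz("top",u,100))
for k in [(440,245,400)]: delta(k,19)
E
```

```text
71.14461057285993 [[0.0, -0.964, -0.267, 75.51], [1.0, 0.0, -0.0, 0.346], [0.0, -0.267, 0.964, -151.948], [0.0, 0.0, 0.0, 1.0]]
[460.72792945 316.83449377   0.        ]
[505.62055652 201.3574244    0.        ]
bar [622.80973455 296.09932993 179.        ]
bar [568.58735853 306.891035   179.        ]
disp [534.15144586 -59.02718921 100.        ]
disp [ 551.92486185 -171.76322876  100.        ]
disp [494.68563337 -62.37456508 100.        ]
disp [ 512.36857965 -174.69592423  100.        ]
d [ 0.4978 -0.7009 -0.1667] [-0.   -0.    1.44] dist 876 t 1.4
```

```bash
python3 - <<'E'
from h import *
delta((440,-120,360),9); delta((440,-120,360),20)
E
```

```text
d [ 0.3704 -0.3589 -0.1267] [-0.   -0.   11.44] dist 531 t 1.4
d [ 0.3704 -0.3589 -0.1267] [-0.   -0.    0.44] dist 531 t 1.4
```

>>> play_rows(
  motion=[
    [[0.01,-0.01,-0.005,0,0,0.5,-1],[0.035,-0.035,-0.014,0,0,1,-1],[0.065,-0.062,-0.024,0,0,2,-1],[0.093,-0.09,-0.033,0,0,3,-1],[0.12,-0.117,-0.042,0,0,4,-1],[0.148,-0.144,-0.051,0,0,5,-1],[0.176,-0.171,-0.06,0,0,6,-1],[0.204,-0.198,-0.07,0,0,7,-1],[0.232,-0.225,-0.08,0,0,8,-1],[0.26,-0.252,-0.089,0,0,9,-1]],
  ],
)

```text
time_s: 2.23
eef_pos: [374.0, -256.2, 323.3]
tcp_rot: [3.126, 0.311, 0.001]
wrist_force: [0.8, 0.1, 0.2]
opening: 1.0
finger_force: 0.0
```

>>> play_rows(
  motion=[
    [[0.025,-0.026,-0.009,0,0,0.6,-1],[0.05,-0.051,-0.017,0,0,1.2,-1],[0.075,-0.076,-0.026,0,0,1.8,-1],[0.095,-0.095,-0.033,0,0,2.2,-1],[0.108,-0.105,-0.037,0,0,2.4,-1],[0.108,-0.105,-0.037,0,0,2.4,-1],[0.108,-0.105,-0.037,0,0,2.4,-1],[0.108,-0.105,-0.037,0,0,2.4,-1],[0.108,-0.105,-0.037,0,0,2.4,-1],[0.108,-0.105,-0.037,0,0,2.4,-1]],
  ],
)

```text
time_s: 3.07
eef_pos: [458.2, -135.1, 359.0]
tcp_rot: [-3.132, -0.245, 0.001]
wrist_force: [-1.0, -0.3, -0.2]
opening: 1.004
finger_force: 0.0
```

```bash
python3 - <<'E'
from h import *
o=bot.get_obs();print(o["eef_pos"].round(1) if hasattr(o["eef_pos"],'round') else o["eef_pos"],o["wrist_force"])
im=cams.grab_frame("wrist");cv2.imwrite("pics/w1.png",im)
for m in cams.masks_of("wrist","napkin_dispenser")[:1]:
    cs=max(cv2.findContours(m["region"].astype(np.uint8),0,2)[0],key=cv2.contourArea)
    P=cv2.approxPolyDP(cs,4,True)[:,0]; print(m["conf"]); [print(p,atz("wrist",p,100,o).round(0),atz("wrist",p,0,o).round(0)) for p in P]
delta((470,250,380),20)
E
```

```text
[ 458.2 -135.1  359. ] [-0.98711654 -0.33442184 -0.23335538]
0.74
[360 132] [ 555. -170.  100.] [ 560. -181.    0.]
[263 137] [532. -59. 100.] [531. -43.   0.]
[264 174] [489. -65. 100.] [479. -50.  -0.]
[269 178] [486. -71. 100.] [474. -58.   0.]
[358 172] [ 509. -176.  100.] [ 504. -189.    0.]
d [ 0.0714 -0.3785 -0.0209] [-1.000e-02  2.000e-02 -1.104e+01] dist 386 t 3.1667
```

View pics/w1.png

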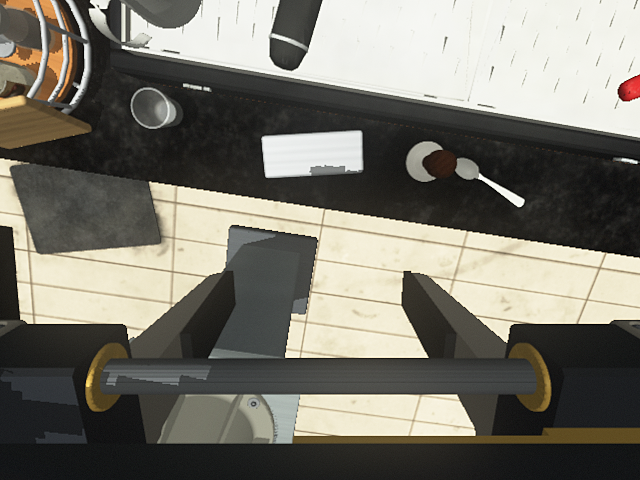

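The dispenser's top face shows sharply, with corners at about (263,137), (362,131), (363,173) and (265,178). The shot glass is at (157,108), and the tamper and spoon are at (430,162) and (490,180).

>>> play_rows(
  motion=[
    [[0.005,-0.02,-0.002,0,0,-1,-1],[0.012,-0.055,-0.004,0,0,-2,-1],[0.02,-0.093,-0.006,0,0,-3,-1],[0.028,-0.131,-0.008,0,0,-4.5,-1],[0.035,-0.169,-0.01,0,0,-6,-1],[0.042,-0.207,-0.012,0,0,-7,-1],[0.049,-0.245,-0.014,0,0,-8,-1],[0.056,-0.283,-0.016,0,0,-9,-1],[0.063,-0.321,-0.018,0,0,-10,-1],[0.069,-0.359,-0.02,0,0,-11,-1]],
  ],
)

```text
time_s: 4.0
eef_pos: [470.5, 232.5, 379.4]
tcp_rot: [3.094, 0.547, 0.0]
wrist_force: [0.9, -0.0, 0.8]
opening: 0.999
finger_force: 0.0
```

>>> play_rows(
  motion=[
    [[0.004,-0.015,0,0,0,0,-1],[0.004,-0.02,0,0,0,0,-1],[0.004,-0.02,0,0,0,0,-1],[0.004,-0.02,0,0,0,0,-1],[0.004,-0.02,0,0,0,0,-1],[0.004,-0.02,0,0,0,0,-1],[0.004,-0.02,0,0,0,0,-1],[0.004,-0.02,0,0,0,0,-1],[0.004,-0.02,0,0,0,0,-1],[0.004,-0.02,0,0,0,0,-1]],
  ],
)

```text
time_s: 4.83
eef_pos: [467.6, 250.9, 379.4]
tcp_rot: [-3.094, -0.546, -0.0]
wrist_force: [0.0, -0.1, 0.8]
opening: 1.002
finger_force: 0.0
```

```bash
python3 - <<'E'
from h import *
# dispenser from w1 (pose at that time)
o1=dict(eef_pos=[458.2,-135.1,359.0],tcp_rot=[-3.132,-.245,.001])
g=cv2.imread("pics/w1.png",0); m=np.zeros_like(g); m[120:190,245:380]=g[120:190,245:380]>75
cs=cv2.convexHull(max(cv2.findContours(m,0,2)[0],key=cv2.contourArea))
W=np.array([atz("wrist",p,100,o1)[:2] for p in cs[:,0].astype(float)],np.float32)
r=cv2.minAreaRect(W);print("disp",r)
o=bot.get_obs();print(o["eef_pos"].round(1),o["tcp_rot"].round(3))
np.savez("w2.npz",p=o["eef_pos"],r=o["tcp_rot"])
im=cams.grab_frame("wrist");cv2.imwrite("pics/w2.png",im)
for q in("paddle","paddle_grip","grip_bar","carousel","sugar_shaker"):
    print(q,[(np.round(d["at"]).tolist(),round(d["conf"],2)) for d in cams.tip_of("wrist",q)][:3])
E
```

```text
disp ((521.5648803710938, -119.006103515625), (49.872928619384766, 119.38479614257812), 12.280436515808105)
[467.6 250.9 379.4] [-3.094 -0.546 -0.   ]
paddle [([311.0, 185.0], 0.75)]
paddle_grip [([313.0, 161.0], 0.96), ([349.0, 99.0], 0.68)]
grip_bar [([311.0, 77.0], 0.89)]
carousel [([312.0, 98.0], 0.62)]
sugar_shaker [([348.0, 100.0], 0.68)]
```

View pics/w2.png

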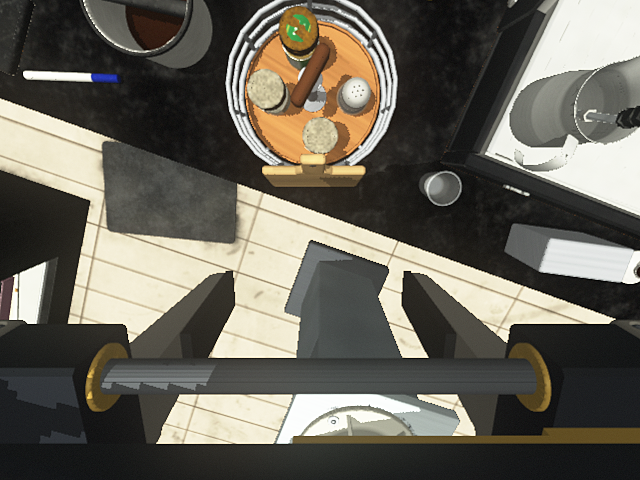

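The wrist view shows the paddle blade top edge from (264,168) to (364,168) with the handle at (313,160). The shaker cap is at (355,92), the bar runs from (328,42) to (299,104), and the front jar is at (320,133).

```bash
python3 - <<'E'
from h import *
d=np.load("w2.npz");o=dict(eef_pos=d["p"],tcp_rot=d["r"])
for n,u,z in[("grip",(313,161),141),("htopL",(302,157),166),("htopR",(325,157),166),("bladeL",(264,168),107),("bladeR",(364,168),107),("botL",(264,187),0),("botR",(365,187),0),("shaker",(355,90),108),("front",(321,132),114),("tip car",(312,98),0)]: print(n,atz("wrist",u,z,o).round(0))
im=cv2.imread("pics/w2.png").astype(int)
b,g,r=im[...,0],im[...,1],im[...,2]
m=np.zeros(b.shape,np.uint8); m[35:112,288:335]=((r<125)&(r>b+25))[35:112,288:335]
m=cv2.morphologyEx(m,cv2.MORPH_OPEN,np.ones((5,5)))
c=max(cv2.findContours(m,0,2)[0],key=cv2.contourArea);R0=cv2.minAreaRect(c);print(R0)
W=np.array([atz("wrist",p,179,o)[:2] for p in cv2.boxPoints(R0)],np.float32);print("bar",cv2.minAreaRect(W))
W=[atz("wrist",p,179,o)[:2] for p in ((327,43),(299,104))];print("bar ends c",W)
# guard top rail ellipse
E
```

```text
grip [520. 276. 141.]
htopL [522. 288. 166.]
htopR [530. 265. 166.]
bladeL [490. 330. 107.]
bladeR [533. 213. 107.]
botL [450. 334.   0.]
botR [504. 185.   0.]
shaker [612. 257. 108.]
front [554. 278. 114.]
tip car [599. 308.   0.]
((307.4266357421875, 88.01245880126953), (11.285565376281738, 44.405677795410156), 35.36246109008789)
bar ((585.138916015625, 304.3753967285156), (10.737672805786133, 41.83356857299805), 72.39567565917969)
bar ends c [array([628.37103246, 300.05936818]), array([568.86540823, 307.1652688 ])]
```

```bash
python3 - <<'E'
from h import *
delta((518,274,142),20)
E
```

```text
d [ 0.0552 -0.0041  0.2373] [ 0.   -0.    0.05] dist 244 t 5.1333
```

>>> play_rows(
  motion=[
    [[0.015,-0.001,0.02,0,0,0,-1],[0.035,-0.002,0.05,0,0,0,-1],[0.05,-0.003,0.085,0,0,0,-1],[0.055,-0.004,0.12,0,0,0,-1],[0.055,-0.004,0.155,0,0,0,-1],[0.055,-0.004,0.185,0,0,0,-1],[0.055,-0.004,0.205,0,0,0,-1],[0.055,-0.004,0.22,0,0,0,-1],[0.055,-0.004,0.23,0,0,0,-1],[0.055,-0.004,0.237,0,0,0,-1]],
  ],
)

```text
time_s: 5.97
eef_pos: [517.5, 273.7, 141.2]
tcp_rot: [3.093, 0.547, -0.002]
wrist_force: [-0.1, 1.0, -0.8]
opening: 0.998
finger_force: 0.0
```

```bash
python3 - <<'E'
from h import *
o=bot.get_obs();print(o["eef_pos"].round(1),o["tcp_rot"].round(3),o["wrist_force"].round(1))
im=cams.grab_frame("wrist");cv2.imwrite("pics/w3.png",im)
E
```

```text
[517.5 273.7 141.2] [ 3.093e+00  5.470e-01 -2.000e-03] [-0.1  1.  -0.8]
```

View pics/w3.png

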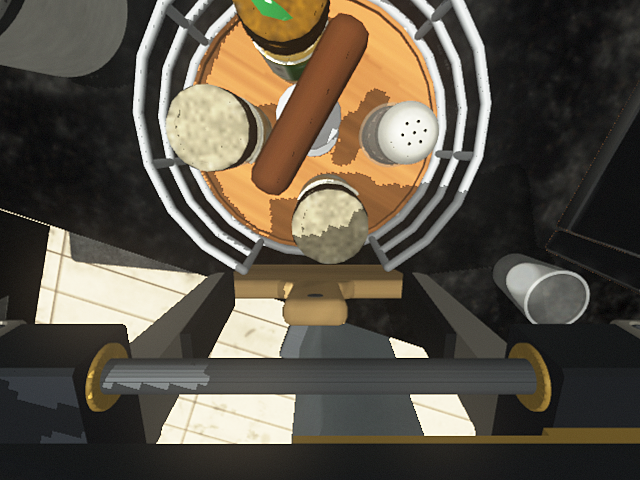

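The wrist view shows the handle between the open fingers (285–347, 282–325). The bar runs from about (357,14) to (268,190), the shaker cap is at (408,132), and the guard ends are near (243,270) and (385,268).

```bash
python3 - <<'E'
from h import *
o=bot.get_obs();o=dict(eef_pos=[517.5,273.7,141.2],tcp_rot=o["tcp_rot"])
np.savez("w3.npz",p=o["eef_pos"],r=o["tcp_rot"])
for n,u,z in[("handle far top",(315,283),168),("handle near top",(315,300),165),("railL",(243,270),82),("railR",(385,268),82),("shaker top",(410,131),108),("front lid",(331,222),114)]: print(n,atz("wrist",u,z,o).round(1))
im=cv2.imread("pics/w3.png").astype(int);b,g,r=im[...,0],im[...,1],im[...,2]
m=np.zeros(b.shape,np.uint8);m[5:200,240:375]=((r<150)&(r>b+30)&(g<80))[5:200,240:375]
m=cv2.morphologyEx(m,cv2.MORPH_OPEN,np.ones((9,9)))
c=max(cv2.findContours(m,0,2)[0],key=cv2.contourArea);print(cv2.minAreaRect(c))
W=np.array([atz("wrist",p,179,o)[:2] for p in c[:,0].astype(float)],np.float32);print("bar",cv2.minAreaRect(W))
E
```

```text
handle far top [538.1 282.1 168. ]
handle near top [529.6 279.  165. ]
railL [495.4 318.7  82. ]
railR [529.4 229.8  82. ]
shaker top [611.8 256.2 108. ]
front lid [552.9 278.6 114. ]
((318.9731750488281, 111.18522644042969), (19.933910369873047, 193.46847534179688), 28.810794830322266)
bar ((596.6148681640625, 302.90155029296875), (6.267715930938721, 59.03721618652344), 79.37052917480469)
```

>>> play_rows(
  motion=[
    [[0,0,0,0,0,0,0],[0,0,0,0,0,0,0.6],[0,0,0,0,0,0,1],[0,0,0,0,0,0,1],[0,0,0,0,0,0,1],[0,0,0,0,0,0,1],[0,0,0,0,0,0,1],[0,0,0,0,0,0,1],[0,0,0,0,0,0,1],[0,0,0,0,0,0,1]],
  ],
)

```text
time_s: 6.85
eef_pos: [517.9, 273.8, 142.3]
tcp_rot: [-3.094, -0.547, -0.0]
wrist_force: [0.4, -2.2, -2.3]
opening: 0.3
finger_force: 30.0
```

>>> play_rows(
  motion=[
    [[0,0,-0.003,0,0,0,1],[-0.002,0,-0.007,0,0,0,1],[-0.01,0,-0.01,0,0,0,1],[-0.022,0,-0.013,0,0,0,1],[-0.035,0,-0.02,0,0,0,1],[-0.047,0,-0.03,0,0,0,1],[-0.055,0,-0.042,0,0,0,1],[-0.06,0,-0.052,0,0,0,1],[-0.06,0,-0.058,0,0,0,1],[-0.06,0,-0.06,0,0,0,1]],
  ],
)

```text
time_s: 7.68
eef_pos: [461.8, 253.5, 203.8]
tcp_rot: [-3.093, -0.547, -0.003]
wrist_force: [-0.4, 0.2, -0.7]
opening: 0.301
finger_force: 30.0
```

```bash
python3 - <<'E'
from h import *
o=bot.get_obs();print(o["eef_pos"].round(1),o["wrist_force"].round(1),o["opening"])
delta((475,-129,190),12.3)
E
```

```text
[461.8 253.5 203.8] [-0.4  0.2 -0.7] 0.3008831219020187
d [-0.1187  0.3638  0.0134] [-0.03 -0.13  7.75] dist 383 t 7.6833
```

>>> play_rows(
  motion=[
    [[-0.004,0.012,0,0,0,0,1],[-0.012,0.036,0,0,0,0.5,1],[-0.023,0.07,0,0,0,1,1],[-0.035,0.106,0,0,0,2,1],[-0.047,0.142,0,0,0,3,1],[-0.059,0.178,0,0,0,4,1],[-0.071,0.214,0,0,0,5,1],[-0.083,0.25,0,0,0,6,1],[-0.094,0.284,0,0,0,7,1],[-0.103,0.313,0,0,0,7.75,1]],
  ],
)

```text
time_s: 8.52
eef_pos: [471.2, -79.1, 201.7]
tcp_rot: [3.123, 0.334, -0.001]
wrist_force: [0.7, 0.5, -1.8]
opening: 0.305
finger_force: 30.0
```

>>> play_rows(
  motion=[
    [[-0.002,0.022,0.002,0,0,0,1],[-0.006,0.038,0.006,0,0,0,1],[-0.008,0.048,0.01,0,0,0,1],[-0.008,0.052,0.012,0,0,0,1],[-0.008,0.053,0.013,0,0,0,1],[-0.008,0.053,0.013,0,0,0,1],[-0.008,0.053,0.013,0,0,0,1],[-0.008,0.053,0.013,0,0,0,1],[-0.008,0.053,0.013,0,0,0,1],[-0.008,0.053,0.013,0,0,0,1]],
  ],
)

```text
time_s: 9.35
eef_pos: [475.6, -129.1, 189.5]
tcp_rot: [3.123, 0.338, 0.001]
wrist_force: [-0.3, -0.4, -1.5]
opening: 0.302
finger_force: 30.0
```

```bash
python3 - <<'E'
from h import *
o=bot.get_obs();print(o["eef_pos"].round(1),o["wrist_force"].round(1),o["opening"])
a=cams.grab_frame("wrist");b=cams.grab_frame("scene")
A=a[60:360,170:490];B=cv2.resize(b[200:320,330:450],None,fx=3.3,fy=3.3,interpolation=3)
A=cv2.resize(A,None,fx=1.2,fy=1.2);H=360
cv2.imwrite("pics/w4.png",np.hstack([A[:H],B[:H]])); cv2.imwrite("pics/w4raw.png",a)
delta((475,-129,190),12.3)
E
```

```text
[ 475.6 -129.1  189.5] [-0.3 -0.4 -1.5] 0.3019242924761289
d [-0.0005 -0.0004 -0.0005] [ 0.01 -0.02  0.02] dist 1 t 9.45
```

View pics/w4.png

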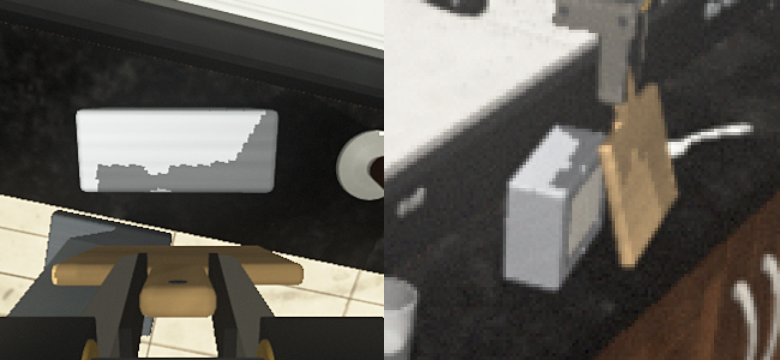

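The dispenser top (crop columns 77–278) and the blade (52–303) are parallel and share the centre column 177. The scene crop shows the paddle in front of the dispenser with its lean kept.

```bash
python3 - <<'E'
from h import *
o=bot.get_obs();o["eef_pos"]=np.array([475.6,-129.1,189.5])
u=np.array([np.cos(np.radians(12.3)),np.sin(np.radians(12.3))]);v=np.array([-u[1],u[0]])
f=lambda px,z:(lambda q:((q-o["eef_pos"][:2])@u,(q-o["eef_pos"][:2])@v))(atz("wrist",px,z,o)[:2])
s=lambda c,r:(170+c/1.2,60+r/1.2)
for n,c,r,z in[("frontL",85,190,100),("frontR",272,190,100),("backL",85,108,100),("backR",270,110,100),("bladeTop far L",56,262,155),("far R",300,262,155),("bl 247",177,247,153),("handle top near",177,313,212)]: print(n,np.round(f(s(c,r),z),1))
E
```

```text
frontL [23.7 56.3]
frontR [ 23.8 -58.2]
backL [72.3 53.3]
backR [ 71.2 -54. ]
bladeTop far L [-1.1 60. ]
far R [ -0.9 -61.3]
bl 247 [ 6.2 -0.1]
handle top near [ 2.8 -0.2]
```

>>> play_rows(
  motion=[
    [[0,0,0.005,0,0,0,1],[0,0,0.015,0,0,0,1],[0,0,0.028,0,0,0,1],[0,0,0.038,0,0,0,1],[0.004,0,0.042,0,0,0,1],[0.01,0,0.044,0,0,0,1],[0.016,0,0.044,0,0,0,1],[0.021,0,0.044,0,0,0,1],[0.024,0,0.044,0,0,0,1],[0.024,0,0.044,0,0,0,1]],
  ],
)

```text
time_s: 10.28
eef_pos: [500.2, -124.4, 145.8]
tcp_rot: [3.123, 0.337, 0.002]
wrist_force: [-0.9, 0.5, -1.6]
opening: 0.3
finger_force: 30.0
```

>>> play_rows(
  motion=[
    [[0,0,0.001,0,0,0,1],[0,0,0.002,0,0,0,1],[0,0,0.003,0,0,0,1],[0,0,0.003,0,0,0,1],[0,0,0.003,0,0,0,1],[0,0,0.003,0,0,0,1],[0,0,0.003,0,0,0,1],[0,0,0.003,0,0,0,1],[0,0,0.003,0,0,0,1],[0,0,0.003,0,0,0,1]],
  ],
)

```text
time_s: 11.12
eef_pos: [498.9, -124.5, 142.3]
tcp_rot: [-3.124, -0.336, -0.0]
wrist_force: [0.6, 0.4, -1.0]
opening: 0.304
finger_force: 30.0
```

```bash
python3 - <<'E'
from h import *
o=bot.get_obs();print(o["eef_pos"].round(1),o["tcp_rot"].round(3),o["wrist_force"].round(1),o["moment"])
b=cams.grab_frame("scene");a=cams.grab_frame("wrist")
B=cv2.resize(b[210:310,345:425],None,fx=5,fy=5,interpolation=3)
A=a[60:360,170:490]
cv2.imwrite("pics/w5.png",np.hstack([B[:500],np.vstack([A,np.zeros((200,320,3),np.uint8)])]))
E
```

```text
[ 498.9 -124.5  142.3] [-3.124 -0.336 -0.   ] [ 0.6  0.4 -1. ] [-0.0300475  -0.01617935 -0.01656407]
```

View pics/w5.png

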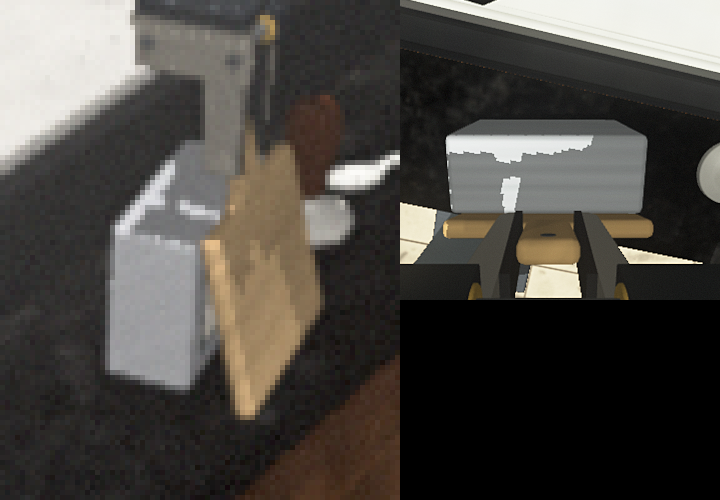

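The paddle's top edge is just at the dispenser front, square and centred. I'll lower the last bit until it touches down.

>>> play_rows(
  motion=[
    [[0,0,0.0005,0,0,0,1],[0,0,0.001,0,0,0,1],[0,0,0.0015,0,0,0,1],[0,0,0.0015,0,0,0,1],[0,0,0.0015,0,0,0,1],[0,0,0.0015,0,0,0,1],[0,0,0.0015,0,0,0,1],[0,0,0.0015,0,0,0,1],[0,0,0.0015,0,0,0,1],[0,0,0.0015,0,0,0,1]],
  ],
)

```text
time_s: 12.05
eef_pos: [499.5, -124.3, 141.7]
tcp_rot: [-3.123, -0.336, -0.002]
wrist_force: [-1.4, 2.7, 9.3]
opening: 0.304
finger_force: 30.0
```

>>> play_rows(
  motion=[
    [[0,0,-0.0005,0,0,0,1],[0,0,-0.001,0,0,0,1],[0,0,-0.001,0,0,0,0.36],[0,0,-0.001,0,0,0,0.33],[0,0,-0.001,0,0,0,0.3],[0,0,-0.001,0,0,0,0.25],[0,0,-0.001,0,0,0,0.15],[0,0,-0.001,0,0,0,0],[0,0,-0.001,0,0,0,-0.2],[0,0,-0.001,0,0,0,-0.3]],
  ],
)

```text
time_s: 12.88
eef_pos: [498.9, -124.5, 141.7]
tcp_rot: [-3.123, -0.336, 0.0]
wrist_force: [-1.1, 0.3, 0.9]
opening: 0.616
finger_force: 0.0
```

>>> play_rows(
  motion=[
    [[0,0,0,0,0,0,-0.5],[0,0,0,0,0,0,-0.5],[0,0,-0.005,0,0,0,-0.5],[0,0,-0.015,0,0,0,-0.5],[0,0,-0.03,0,0,0,-0.5],[0,0,-0.05,0,0,0,-0.5],[-0.01,0,-0.075,0,0,0,-0.5],[-0.02,0,-0.105,0,0,0,-0.5],[-0.025,0,-0.13,0,0,0,-0.5],[-0.025,0,-0.145,0,0,0,-0.5]],
  ],
)

```text
time_s: 13.72
eef_pos: [474.4, -130.2, 290.7]
tcp_rot: [3.122, 0.336, 0.005]
wrist_force: [0.9, 0.3, 0.5]
opening: 0.752
finger_force: 0.0
```

```bash
python3 - <<'E'
from h import *
o=bot.get_obs();print(o["eef_pos"].round(1),o["wrist_force"].round(1))
b=cams.grab_frame("scene");a=cams.grab_frame("wrist")
B=cv2.resize(b[210:310,345:425],None,fx=5,fy=5,interpolation=3)
A=a[60:360,170:490]
cv2.imwrite("pics/w6.png",np.hstack([B[:500],np.vstack([A,np.zeros((200,320,3),np.uint8)])]))
delta((440,250,330),20)
E
```

```text
[ 474.4 -130.2  290.7] [0.9 0.3 0.5]
d [ 0.046  -0.3791 -0.0403] [ 0.19 -0.31 -7.72] dist 384 t 13.8167
```

View pics/w6.png

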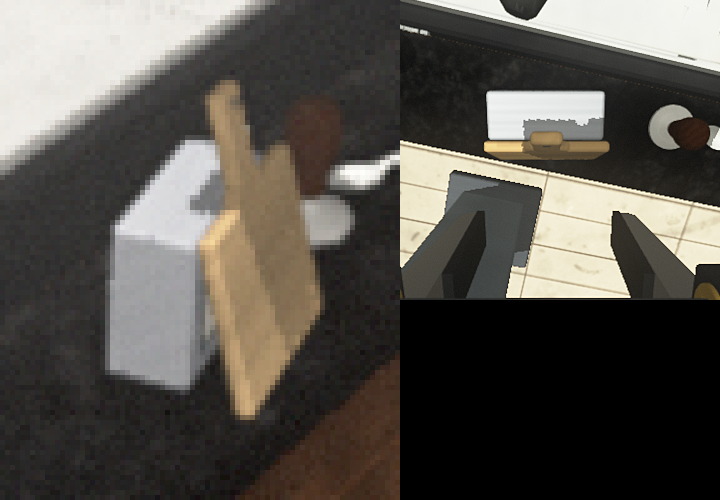

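The paddle is released and stands centred and square against the dispenser, which has not moved. Now the carousel.

```bash
python3 - <<'E'
from h import *
o=bot.get_obs();print(np.degrees(o["joints"]).round(0)); delta((470,250,300),80); delta((470,250,300),12.3)
E
```

```text
[-15.   5. 106.   0.  69.  62.]
d [ 0.0752 -0.3728 -0.0101] [  0.33  -0.18 -67.72] dist 380 t 13.8167
d [ 0.0752 -0.3728 -0.0101] [ 0.16 -0.32 -0.02] dist 380 t 13.8167
```

>>> play_rows(
  motion=[
    [[0.003,-0.015,-0.001,0,0,-4,-1],[0.01,-0.05,-0.002,0,0,-10,-1],[0.018,-0.088,-0.003,0,0,-16,-1],[0.025,-0.126,-0.004,0,0,-22,-1],[0.033,-0.164,-0.005,0,0,-29,-1],[0.041,-0.202,-0.006,0,0,-36,-1],[0.048,-0.24,-0.007,0,0,-43,-1],[0.056,-0.278,-0.008,0,0,-50,-1],[0.063,-0.316,-0.009,0,0,-56,-1],[0.07,-0.35,-0.01,0,0,-62,-1]],
  ],
)

```text
time_s: 14.65
eef_pos: [467.4, 229.3, 296.1]
tcp_rot: [-2.498, -1.904, 0.001]
wrist_force: [1.1, -0.0, 0.1]
opening: 0.999
finger_force: 0.0
```

```bash
python3 - <<'E'
from h import *
o=bot.get_obs(); delta((590,300,300),140)
E
```

```text
d [ 0.1007  0.0994 -0.004 ] [-6.000e-02 -0.000e+00 -6.537e+01] dist 142 t 14.65
```

>>> play_rows(
  motion=[
    [[0.008,0.008,-0.001,0,0,-6,-1],[0.02,0.02,-0.001,0,0,-13,-1],[0.035,0.035,-0.001,0,0,-20,-1],[0.05,0.05,-0.002,0,0,-27,-1],[0.065,0.065,-0.002,0,0,-34,-1],[0.08,0.08,-0.003,0,0,-41,-1],[0.09,0.09,-0.003,0,0,-48,-1],[0.097,0.096,-0.004,0,0,-55,-1],[0.1,0.099,-0.004,0,0,-61,-1],[0.1,0.099,-0.004,0,0,-66,-1]],
  ],
)

```text
time_s: 15.48
eef_pos: [591.1, 296.9, 299.2]
tcp_rot: [-1.058, -2.957, 0.002]
wrist_force: [-0.3, 0.1, 0.2]
opening: 1.002
finger_force: 0.0
```

```bash
python3 - <<'E'
from h import *
o=bot.get_obs(); delta((598,303,240),170)
E
```

```text
d [-0.0015  0.0091  0.0592] [ -0.07  -0.06 -29.38] dist 60 t 15.4833
```

>>> play_rows(
  motion=[
    [[0,0.002,0.006,0,0,-5,-1],[0,0.004,0.015,0,0,-11,-1],[-0.001,0.006,0.025,0,0,-17,-1],[-0.001,0.008,0.035,0,0,-23,-1],[-0.0015,0.009,0.045,0,0,-28,-1],[-0.0015,0.009,0.053,0,0,-29.4,-1],[-0.0015,0.009,0.058,0,0,-29.4,-1],[-0.0015,0.009,0.059,0,0,-29.4,-1],[-0.0015,0.009,0.059,0,0,-29.4,-1],[-0.0015,0.009,0.059,0,0,-29.4,-1]],
  ],
)

```text
time_s: 16.32
eef_pos: [597.8, 302.5, 242.2]
tcp_rot: [0.284, 3.128, 0.0]
wrist_force: [0.3, -0.5, 0.6]
opening: 1.003
finger_force: 0.0
```

```bash
python3 - <<'E'
from h import *
o=bot.get_obs();print(o["eef_pos"].round(1))
im=cams.grab_frame("wrist");b=cams.grab_frame("top");cv2.imwrite("pics/t2.png",b)
B=cv2.resize(b[205:325,135:245],None,fx=3,fy=3,interpolation=3)
cv2.imwrite("pics/w7raw.png",im)
cv2.imwrite("pics/w7.png",np.hstack([im[:360,100:560],B]))
np.savez("w7.npz",p=o["eef_pos"],r=o["tcp_rot"])
E
```

```text
[597.8 302.5 242.2]
```

View pics/w7.png

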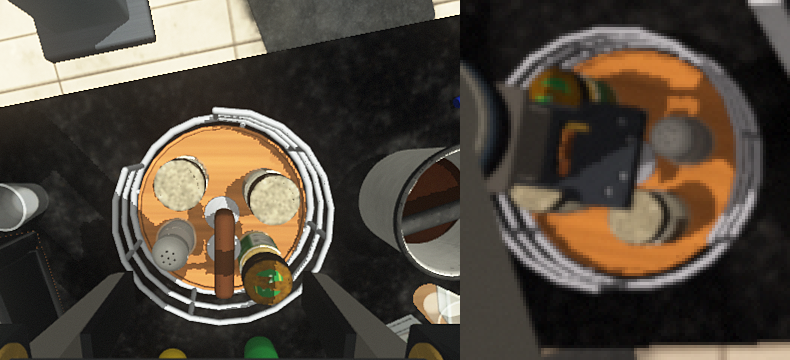

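The bar runs vertically at wrist (324,209)–(324,297), so the yaw matches. The shaker is at (270,252), and the guard opening lies between rail ends (315,110) and (237,168). These are full-frame columns (crop + 100).

```bash
python3 - <<'E'
from h import *
d=np.load("w7.npz");o=dict(eef_pos=d["p"],tcp_rot=d["r"])
im=cv2.imread("pics/w7raw.png").astype(int);b,g,r=im[...,0],im[...,1],im[...,2]
m=np.zeros(b.shape,np.uint8);m[200:302,305:345]=((r<140)&(r>b+15)&(g<75))[200:302,305:345]
m=cv2.morphologyEx(m,cv2.MORPH_OPEN,np.ones((7,7)))
c=max(cv2.findContours(m,0,2)[0],key=cv2.contourArea);print(cv2.minAreaRect(c),cv2.boundingRect(c))
W=np.array([atz("wrist",p,179,o)[:2] for p in c[:,0].astype(float)],np.float32);print("bar",cv2.minAreaRect(W),"top ends",[atz("wrist",p,179,o)[:2].round(1) for p in((324.5,208),(324.5,297))])
A=np.array([597.5,303])
for n,u,z in[("shaker",(268,255),108),("jarfront",(279,184),114),("rail1",(315,110),82),("rail2",(237,168),82)]:
    q=atz("wrist",u,z,o)[:2]-A;print(n,(q+A).round(1),np.linalg.norm(q).round(1),np.degrees(np.arctan2(q[1],q[0])).round(1))
delta((597.5,303,165),170)
E
```

```text
((324.0, 262.0), (26.0, 20.0), 90.0) (314, 249, 21, 27)
bar ((600.1385498046875, 306.2967224121094), (13.66044807434082, 18.696510314941406), 79.45922088623047) top ends [array([563.5, 313.1]), array([625.6, 302.1])]
shaker [609.6 254.8] 49.7 -75.9
jarfront [548.9 278.7] 54.3 -153.4
rail1 [494.7 318.8] 104.0 171.2
rail2 [530.7 239.8] 91.9 -136.6
d [0.0006 0.0003 0.0775] [ 0.04  0.05 -0.36] dist 77 t 16.4167
```

```bash
python3 - <<'E'
from h import *
delta((596.5,304,165),169.7)
E
```

```text
d [0.0017 0.0011 0.0775] [ 0.04  0.05 -0.06] dist 78 t 16.4167
```

>>> play_rows(
  motion=[
    [[0.001,0.001,0.005,0,0,0,-1],[0.0015,0.001,0.015,0,0,0,-1],[0.0015,0.001,0.03,0,0,0,-1],[0.0015,0.001,0.045,0,0,0,-1],[0.0015,0.001,0.058,0,0,0,-1],[0.0015,0.001,0.068,0,0,0,-1],[0.0015,0.001,0.075,0,0,0,-1],[0.0015,0.001,0.077,0,0,0,-1],[0.0015,0.001,0.077,0,0,0,-0.3],[0.0015,0.001,0.077,0,0,0,0.2]],
  ],
)

```text
time_s: 17.25
eef_pos: [596.7, 303.9, 165.2]
tcp_rot: [0.282, 3.128, 0.001]
wrist_force: [0.6, 0.0, 0.3]
opening: 0.877
finger_force: 0.0
```

>>> play_rows(
  motion=[
    [[0,0,0,0,0,0,0.3],[0,0,0,0,0,0,0.4],[0,0,0,0,0,0,0.5],[0,0,0,0,0,0,0.55],[0,0,0,0,0,0,0.6],[0,0,0,0,0,0,0.63],[0,0,0,0,0,0,0.66],[0,0,0,0,0,0,0.69],[0,0,0,0,0,0,0.8],[0,0,0,0,0,0,1]],
  ],
)

```text
time_s: 18.08
eef_pos: [596.9, 306.7, 165.0]
tcp_rot: [0.283, 3.127, 0.008]
wrist_force: [1.9, 11.9, -3.6]
opening: 0.25
finger_force: 30.0
```

>>> play_rows(
  motion=[
    [[0,0,0,0,0,0,1],[0,0,0,0,0,0,1],[0,0,0,0,0,0,1],[0,0,0,0,0,0,1],[0,0,0,0,0,0,1],[0,0,0,0,0,0,1],[0,0,0,0,0,0,1],[0,0,0,0,0,0,1],[0,0,0,0,0,0,1],[0,0,0,0,0,0,1]],
  ],
)

```text
time_s: 18.92
eef_pos: [596.9, 306.7, 165.0]
tcp_rot: [0.282, 3.127, 0.008]
wrist_force: [1.4, 12.8, -4.1]
opening: 0.25
finger_force: 30.0
```

```bash
python3 - <<'E'
from h import *
o=bot.get_obs();print(o["eef_pos"].round(1),o["wrist_force"].round(1),o["moment"].round(2),o["opening"])
im=cams.grab_frame("wrist");cv2.imwrite("pics/w8.png",im)
for q in("grip_bar","sugar_shaker"): print(q,[(np.round(d["at"]).tolist(),round(d["conf"],2)) for d in cams.tip_of("wrist",q)][:3])
for d in cams.masks_of("wrist","turntable")[:2]: print(d["conf"],d["box"])
h=cv2.cvtColor(im,cv2.COLOR_BGR2HSV)
for r in range(150,400,8):
    print(r,''.join('B' if (v<135 and s>100 and (hh<14 or hh>172)) else 'o' if s>100 and hh<25 else '#' if v<60 else '.' for hh,s,v in h[r,230:410:3]))
E
```

```text
[596.9 306.7 165. ] [ 1.4 12.8 -4.1] [ 2.2 -0.4 -0. ] 0.2501771136055367
grip_bar [([320.0, 305.0], 0.94)]
sugar_shaker [([265.0, 254.0], 0.75), ([361.0, 387.0], 0.68), ([261.0, 406.0], 0.41)]
0.83 [316.5, 240.4, 208.3, 238.1]
150 ....#ooooooooooooooooooooooooooooooooooooooooooooooooo#.....
158 ..#oooooooooooooooooooooooooooooooooooooooooooooooooBoBo#...
166 oooooooB##ooBo.....o.oooooooooooooooooooooooooooooooooooBoB.
174 ooo...............o....oooooooooooooooooooooooooooooooooooBo
182 ...................oo..ooooooooooooooooooo............oooooo
190 .....................B..oooooooooooBoooo.....#oBoB........oo
198 .....................o.ooooooooooooooo.o...oo...............
206 .....................B.ooooooooooooooo...oo#................
214 .....................oooo.........ooooo..B..................
222 o...................oBo.............oooo.#..................
230 oooB.............ooooo...............ooooo..................
238 ooooooooo..oo.ooooooooo..............oooooB.................
246 ooooo............ooooooo..BooBBBBB.oooooooooB...............
254 ooo................ooooo
[... 506 characters left out ...]
.......#####ooo#BBBBBBBBBoo######............ooooo
326 ##########......######...BBBBBBBBBB..######......###########
334 ##########.....##########BBBBBBBoBB#########.....###########
342 ##########.....######...#BBBBBBBBBB...######.....###########
350 #######oooo.....#########BBBBBBBBBB#########.....ooo########
358 #######oo.#######################################.ooo#######
366 ######ooo..........#......#........................oo#######
374 ######oo...........................................ooo#####.
382 ######oo...........................................ooo#.....
390 ######oo...........................................ooo#.....
398 ######oooo#....########################.........#ooooo#.....
```

The numbers show the bar parallel and centred between the fingers but not touching them. The tips reach 5 mm below the bar and hold its roughly 23 mm column instead. The axis is also about 3 mm further in +y than I commanded. I'll open slightly, rise 8 mm, shift and regrip.

>>> play_rows(
  motion=[
    [[0,0.001,0,0,0,0,0.4],[0,0.002,0,0,0,0,0.3],[0,0.003,0,0,0,0,0.3],[0,0.003,-0.002,0,0,0,0.3],[0,0.003,-0.005,0,0,0,0.3],[0,0.003,-0.008,0,0,0,0.3],[0,0.003,-0.0085,0,0,0,0.4],[0,0.003,-0.0085,0,0,0,0.5],[0,0.003,-0.0085,0,0,0,0.6],[0,0.003,-0.0085,0,0,0,0.66]],
  ],
)

```text
time_s: 19.95
eef_pos: [596.8, 306.6, 173.2]
tcp_rot: [-0.282, -3.129, 0.0]
wrist_force: [-0.7, -0.2, -0.9]
opening: 0.174
finger_force: 0.0
```

>>> play_rows(
  motion=[
    [[0,0,0,0,0,0,0.69],[0,0,0,0,0,0,0.75],[0,0,0,0,0,0,1],[0,0,0,0,0,0,1],[0,0,0,0,0,0,1],[0,0,0,0,0,0,1],[0,0,0,0,0,0,1],[0,0,0,0,0,0,1],[0,0,0,0,0,0,1],[0,0,0,0,0,0,1]],
  ],
)

```text
time_s: 20.78
eef_pos: [596.9, 307.0, 173.2]
tcp_rot: [0.282, 3.129, 0.001]
wrist_force: [0.8, 5.0, -3.1]
opening: 0.149
finger_force: 30.0
```

```bash
python3 - <<'E'
from h import *
o=bot.get_obs();print(o["eef_pos"].round(1),o["tcp_rot"].round(3),o["wrist_force"].round(1),o["moment"].round(2),o["opening"])
im=cams.grab_frame("wrist");h=cv2.cvtColor(im,cv2.COLOR_BGR2HSV)
m=((h[...,2]<135)&(h[...,1]>100)&((h[...,0]<14)|(h[...,0]>172))).astype(np.uint8);
for r in range(220,370,12):
    c=np.where(m[r,290:350])[0]; print(r,c.min()+290 if len(c) else 0,c.max()+290 if len(c) else 0)
E
```

```text
[596.9 307.  173.2] [2.820e-01 3.129e+00 1.000e-03] [ 0.8  5.  -3.1] [ 0.91 -0.28 -0.02] 0.14948445573142324
220 295 295
232 0 0
244 306 349
256 303 332
268 290 333
280 304 332
292 305 331
304 305 331
316 305 331
328 305 331
340 305 331
352 305 330
364 0 0
```

>>> play_rows(
  motion=[
    [[0,0.0005,0,0,0,0,1],[0,0.001,0,0,0,0.5,1],[0,0.001,0,0,0,1.5,1],[0,0.001,0,0,0,3,1],[0,0.001,0,0,0,5,1],[0,0.001,0,0,0,7.5,1],[0,0.001,0,0,0,10,1],[0,0.001,0,0,0,12.5,1],[0,0.001,0,0,0,14.5,1],[0,0.001,0,0,0,15,1]],
  ],
)

```text
time_s: 21.67
eef_pos: [597.0, 307.2, 173.2]
tcp_rot: [-0.692, -3.064, 0.001]
wrist_force: [-0.3, 1.0, -1.7]
opening: 0.148
finger_force: 30.0
```

>>> play_rows(
  motion=[
    [[0,0,0,0,0,1,1],[0,0,0,0,0,3,1],[0,0,0,0,0,6,1],[0,0,0,0,0,9,1],[0,0,0,0,0,12,1],[0,0,0,0,0,15,1],[0,0,0,0,0,18,1],[0,0,0,0,0,21,1],[0,0,0,0,0,23.5,1],[0,0,0,0,0,25,1]],
  ],
)

```text
time_s: 22.5
eef_pos: [597.1, 307.5, 173.2]
tcp_rot: [1.339, 2.842, -0.0]
wrist_force: [0.3, 0.9, -1.9]
opening: 0.149
finger_force: 30.0
```

>>> play_rows(
  motion=[
    [[0,0,0,0,0,1.5,1],[0,0,0,0,0,4,1],[0,0,0,0,0,7,1],[0,0,0,0,0,10,1],[0,0,0,0,0,13,1],[0,0,0,0,0,16,1],[0,0,0,0,0,19,1],[0,0,0,0,0,22,1],[0,0,0,0,0,24,1],[0,0,0,0,0,25,1]],
  ],
)

```text
time_s: 23.33
eef_pos: [597.4, 307.6, 173.2]
tcp_rot: [1.921, 2.485, 0.001]
wrist_force: [2.6, 0.7, -3.7]
opening: 0.147
finger_force: 30.0
```

>>> play_rows(
  motion=[
    [[0,0,0,0,0,1,1],[0,0,0,0,0,3,1],[0,0,0,0,0,6,1],[0,0,0,0,0,9,1],[0,0,0,0,0,12,1],[0,0,0,0,0,15,1],[0,0,0,0,0,18,1],[0,0,0,0,0,20,1],[0,0,0,0,0,21.5,1],[0,0,0,0,0,22,1]],
  ],
)

```text
time_s: 24.17
eef_pos: [597.6, 307.6, 173.2]
tcp_rot: [2.359, 2.074, 0.001]
wrist_force: [4.6, 0.9, -4.5]
opening: 0.149
finger_force: 30.0
```

```bash
python3 - <<'E'
from h import *
o=bot.get_obs();print(o["eef_pos"].round(1),o["tcp_rot"].round(3),o["wrist_force"].round(1),o["moment"].round(2),o["opening"])
A=np.array([597,307.]);op=np.radians(200)
np.savez("w9.npz",p=o["eef_pos"],r=o["tcp_rot"])
for cam in("wrist","scene","top"):
    im=cams.grab_frame(cam);cv2.imwrite(f"pics/f_{cam}.png",im)
    for d in cams.masks_of(cam,"sugar_shaker")[:4]:
        y,x=np.where(d["region"]);u=(x.mean(),y.mean());q=atz(cam,u,65,o)[:2]-A
        print(cam,round(d["conf"],2),np.round(d["box"]),"at z65",(q+A).round(0),np.linalg.norm(q).round(0),np.degrees(np.arctan2(q[1],q[0])).round(0))
    print([(np.round(d["at"]).tolist(),round(d["conf"],2),atz(cam,d["at"],18,o).round(0).tolist()) for d in cams.tip_of(cam,"sugar_shaker")][:4])
    e=A+54*np.array([np.cos(op),np.sin(op)]);print("expected base",proj(cam,[*e,18],o).round(0),"top",proj(cam,[*e,108],o).round(0))
E
```

```text
[597.6 307.6 173.2] [2.359e+00 2.074e+00 1.000e-03] [ 4.6  0.9 -4.5] [ 0.19 -0.78  0.01] 0.1491511681640906
wrist 0.78 [539. 319.  90.  73.] at z65 [777. 217.] 201.0 -27.0
wrist 0.68 [549. 191. 103.  55.] at z65 [780. 326.] 184.0 6.0
wrist 0.64 [258. 271.  61.  72.] at z65 [545. 289.] 55.0 -161.0
[([513.0, 295.0], 0.85, [783.0, 214.0, 18.0]), ([514.0, 184.0], 0.84, [781.0, 326.0, 18.0]), ([265.0, 251.0], 0.68, [545.0, 291.0, 18.0]), ([316.0, 223.0], 0.56, [597.0, 312.0, 18.0])]
expected base [267. 254.] top [248. 294.]
scene 0.82 [277. 328.  18.  31.] at z65 [543. 291.] 56.0 -163.0
scene 0.71 [232. 282.  14.  27.] at z65 [766. 224.] 189.0 -26.0
scene 0.64 [378. 264.  25.  46.] at z65 [512. -84.] 400.0 -102.0
scene 0.55 [198. 304.  17.  33.] at z65 [760. 341.] 167.0 12.0
[([200.0, 317.0], 0.76, [762.0, 337.0, 18.0]), ([236.0, 295.0], 0.64, [765.0, 216.0, 18.0]), ([277.0, 342.0], 0.56, [546.0, 290.0, 18.0])]
expected base [277. 342.] top [275. 310.]
top 0.83 [197. 280.  23.  16.] at z65 [547. 287.] 54.0 -158.0
top 0.77 [182. 183.  17.  19.] at z65 [786. 315.] 189.0 2.0
top 0.63 [202. 242.  24.  25.] at z65 [635. 265.] 57.0 -48.0
top 0.57 [224. 181.   7.  21.] at z65 [787. 212.] 213.0 -27.0
[([198.0, 281.0], 0.89, [542.0, 290.0, 18.0]), ([189.0, 181.0], 0.74, [798.0, 313.0, 18.0]), ([233.0, 184.0], 0.63, [787.0, 200.0, 18.0])]
expected base [199. 279.] top [189. 279.]
```

```bash
python3 - <<'E'
from h import *
L=lambda f:dict(eef_pos=np.load(f)["p"],tcp_rot=np.load(f)["r"])
best={}
for name,cam,o in[("f_top","top",None),("f_scene","scene",None),("f_wrist","wrist",L("w9.npz")),("w7raw","wrist",L("w7.npz")),("w2","wrist",L("w2.npz"))]:
    im=cv2.GaussianBlur(cv2.imread(f"pics/{name}.png"),(3,3),0).astype(float)
    wh=im.min(2)  # white wire -> high; orange/dark -> low
    ph=np.radians(np.arange(140,262,2))
    res=[]
    for dx in range(-6,7,2):
      for dy in range(-6,7,2):
        a=np.array([597+dx,306+dy]); 
        P=np.array([proj(cam,[a[0]+104*np.cos(t),a[1]+104*np.sin(t),79],o) for t in ph])
        v=cv2.remap(wh.astype(np.float32),P[:,0].astype(np.float32)[None],P[:,1].astype(np.float32)[None],1)[0]
        deg=np.degrees(ph)
        for y in np.arange(12,29,1):
            ins=abs(deg-180-y)<26; out=(abs(deg-180-y)>29)&(abs(deg-180-y)<50)
            res.append((v[out].mean()-v[ins].mean(),y,dx,dy))
    res.sort(reverse=True); print(name,[(round(r[0]),r[1],r[2],r[3]) for r in res[:6]])
E
```

```text
f_top [(56, np.int64(28), 6, 0), (55, np.int64(12), -6, -6), (54, np.int64(28), 6, 2), (53, np.int64(26), 6, 0), (53, np.int64(27), 6, 0), (52, np.int64(28), 6, -2)]Traceback (most recent call last):
  File "<stdin>", line 12, in <module>
  File "h.py", line 13, in proj
    c=cams.get_calibration(cam); f=240/np.tan(np.radians(c["fov_y"])/2)
ValueError: time passes only in moves, steps and waits
```

```bash
python3 - <<'E'
from h import *
import pickle
cal={c:cams.get_calibration(c) for c in("top","scene","wrist")}
L=lambda f:dict(eef_pos=np.load(f)["p"],tcp_rot=np.load(f)["r"])
def projm(cam,X,o):
    c=cal[cam];f=240/np.tan(np.radians(c["fov_y"])/2)
    T=np.array(c["pose"]) if "pose" in c else tool(o)@np.array(c["T_tool_cam"])
    q=(np.linalg.inv(T)@np.c_[X,np.ones(len(X))].T); return (c["cx"]+f*q[0]/q[2]).astype(np.float32),(c["cy"]+f*q[1]/q[2]).astype(np.float32)
ph=np.arange(160,242,2);ra=np.arange(92,119,1.)
for name,cam,o in[("f_top","top",None),("f_scene","scene",None),("f_wrist","wrist",L("w9.npz")),("w7raw","wrist",L("w7.npz")),("w3","wrist",L("w3.npz"))]:
    wh=cv2.imread(f"pics/{name}.png").min(2).astype(np.float32)
    t,r=np.meshgrid(np.radians(ph),ra)
    u,v=projm(cam,np.c_[(597+r*np.cos(t)).ravel(),(306.5+r*np.sin(t)).ravel(),np.full(t.size,79)],o)
    p=cv2.remap(wh,u[None],v[None],1)[0].reshape(t.shape)
    print(name,'max:',p.max(0).astype(int).tolist());print('   arg',ra[p.argmax(0)].astype(int).tolist())
E
```

```text
f_top max: [162, 168, 177, 171, 177, 176, 171, 161, 148, 151, 137, 95, 78, 71, 117, 161, 168, 175, 176, 174, 175, 185, 170, 177, 179, 177, 182, 181, 174, 177, 178, 182, 175, 175, 176, 175, 157, 118, 166, 151, 173]
   arg [101, 101, 101, 100, 92, 101, 101, 94, 93, 95, 95, 96, 96, 101, 101, 100, 101, 102, 103, 104, 105, 104, 105, 105, 107, 108, 109, 109, 109, 110, 111, 112, 112, 113, 113, 113, 114, 107, 108, 114, 115]
f_scene max: [224, 228, 219, 220, 219, 220, 227, 216, 137, 126, 113, 108, 107, 83, 131, 198, 206, 160, 148, 157, 155, 157, 167, 166, 165, 180, 188, 165, 163, 162, 161, 163, 166, 163, 183, 208, 218, 167, 123, 116, 121]
   arg [102, 101, 99, 101, 101, 101, 102, 101, 101, 92, 92, 92, 92, 92, 118, 114, 113, 112, 114, 113, 111, 110, 107, 106, 105, 102, 101, 103, 103, 102, 102, 102, 102, 103, 103, 103, 104, 104, 103, 103, 103]
f_wrist max: [243, 241, 244, 242, 239, 238, 240, 243, 89, 67, 66, 63, 63, 60, 59, 62, 40, 31, 31, 29, 22, 22, 23, 29, 29, 30, 39, 35, 32, 32, 32, 31, 31, 31, 31, 31, 31, 31, 32, 52, 64]
   arg [93, 93, 93, 93, 104, 104, 105, 105, 118, 117, 116, 117, 117, 
[... 228 characters left out ...]
, 238, 239, 238, 239, 238, 239, 238, 237, 239, 237, 238, 236, 240, 128, 116, 214, 208, 242, 238, 241, 242, 242, 239]
   arg [103, 103, 103, 103, 103, 103, 104, 104, 99, 97, 97, 98, 98, 97, 97, 97, 97, 96, 97, 96, 96, 95, 95, 95, 94, 95, 94, 93, 93, 92, 92, 94, 96, 92, 95, 96, 103, 96, 96, 96, 96]
w3 max: [244, 242, 243, 242, 242, 240, 240, 135, 87, 88, 88, 87, 114, 234, 205, 136, 141, 81, 81, 82, 83, 85, 87, 89, 86, 72, 72, 73, 86, 86, 85, 85, 84, 83, 83, 146, 147, 147, 148, 148, 148]
   arg [104, 104, 104, 104, 104, 92, 92, 104, 118, 118, 116, 114, 118, 118, 118, 118, 106, 118, 118, 118, 118, 118, 118, 118, 118, 118, 114, 111, 113, 114, 116, 116, 118, 118, 118, 104, 104, 104, 103, 103, 103]
```

```bash
python3 - <<'E'
from h import *
cal={c:cams.get_calibration(c) for c in("top","scene","wrist")}
o=bot.get_obs()
def projm(cam,X):
    c=cal[cam];f=240/np.tan(np.radians(c["fov_y"])/2)
    T=np.array(c["pose"]) if "pose" in c else tool(o)@np.array(c["T_tool_cam"])
    q=(np.linalg.inv(T)@np.c_[X,np.ones(len(X))].T); return np.c_[c["cx"]+f*q[0]/q[2],c["cy"]+f*q[1]/q[2]]
a=np.linspace(0,2*np.pi,24);ring=lambda x,y,z,r:np.c_[x+r*np.cos(a),y+r*np.sin(a),np.full(24,z)]
for cam,near in(("wrist",(258,271)),("scene",(277,328)),("top",(197,280))):
    cams.grab_frame(cam)
    ds=[d for d in cams.masks_of(cam,"sugar_shaker") if abs(d["box"][0]-near[0])+abs(d["box"][1]-near[1])<25]
    if not ds: print(cam,"none");continue
    m=ds[0]["region"].astype(np.uint8); m8=cv2.resize(m,None,fx=2,fy=2,interpolation=0); res=[]
    for th in range(188,212,1):
        for r in(50,54,58):
            x,y=597+r*np.cos(np.radians(th)),306.5+r*np.sin(np.radians(th)); k=np.zeros_like(m8)
            for S in([(18,22),(78,22)],[(78,20),(104,13),(108,8)]):
                P=np.vstack([projm(cam,ring(x,y,z,q)) for z,q in S]); cv2.fillConvexPoly(k,cv2.convexHull((P*2).astype(np.int32)),1)
            res.append(((k&m8).sum()/(k|m8).sum(),th,r))
    res.sort(reverse=True);print(cam,[(round(float(s),3),t,r) for s,t,r in res[:8]])
E
```

```text
wrist [(0.856, 200, 54), (0.853, 199, 54), (0.85, 201, 54), (0.849, 202, 58), (0.849, 201, 58), (0.842, 198, 54), (0.839, 200, 58), (0.835, 202, 54)]
scene [(0.736, 209, 50), (0.733, 203, 54), (0.731, 210, 50), (0.73, 201, 54), (0.728, 202, 54), (0.725, 204, 54), (0.725, 211, 50), (0.724, 208, 50)]
top [(0.821, 198, 54), (0.814, 199, 54), (0.813, 200, 54), (0.809, 197, 54), (0.807, 201, 54), (0.805, 197, 50), (0.798, 196, 54), (0.797, 196, 50)]
```

The shaker stands at about 200° and the opening's middle is at about 201°. The bar is firmly gripped and forces are low, so I'm handing in.

```bash
python3 - <<'E'
from h import *
o=bot.get_obs();print(o["opening"],o["finger_force"],o["wrist_force"],o["time_s"])
print(bot.finish_job())
E
```

```text
0.1524601125435975 29.99831646680832 [ 5.24236134  0.20829047 -4.78366333] 24.9167
the job is handed in; nothing more can be done
None
```

The job is handed in at 24.9 s: the paddle leans squarely and centred on the dispenser front, released, and the sugar shaker is within about 1° of the middle of the opening by my measurements, with the bar still gripped; my first grip closed on the column under the bar, so I regripped before turning.

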